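# Load the spring lift and latch it down

## Robot

A 6-joint arm with a two-finger parallel gripper is mounted at the origin on a cart in front of the work surface, level with it; the furniture and walls round the work are solid. World frame = base frame: x ahead of the robot, y to its left, z up, the work surface at z = 0. Lengths are in m, angles in degrees, forces in N, time in s.
With the tool pointing down it reaches from about 0.35 to 0.875 m from the base axis. Payload 4.2 kg.
Tool frame: the origin (TCP) lies on the centre line of the jaws, within the pads' length; the fingertips stand 25 mm ahead of it and the grasp point (between the pads) lies 6 mm ahead of it; z points along the fingers, y is the line along which they close (so a half turn about z gives the same grasp; the last joint's range is limited). The gripper opens to 87 mm and grips with 3 to 60 N. Pads are 19 mm wide; open, the fingers measure 117 mm over their backs; the gripper's body (75 mm by 190 mm) begins 51 mm behind the grasp point.
Start: joints at [91.994, 22.042, 0.453, 0, -68.411, -14.817], TCP at [0.139, 0.609, 0.248] pointing down, gripper open.
Joint ranges: [-179.83, 179.83], [-69.29, 118.12], [-61.27, 80.66], [-181.25, 117.63], [-171.15, -9.14], [-177.46, 177.46]. Speed limits (degrees/s): [159.86, 159.86, 180, 180, 180, 180].

## Interface

Orientations are given as a 3x3 rotation matrix whose columns are the frame's x, y, z axes.
In Python, from station import r gives the robot as it stands.
- The arm moves only by the tool move_arm, never from a script. Its argument "series" is a list of rows, each an object with "grip": the opening, from 0 (shut) to 1 (fully open); "xyz": the shift along the tool's x, y, z in mm, a list of three; "angular": the turn, a rotation vector about the tool's x, y, z in rad, a list of three. A call has 1 to 10 rows; each row is the pose to reach, as a shift and turn from the pose commanded when the call began, along the tool's axes at that moment; what a row does not reach only later rows make up. A row lasts 1/10 s, in which the tool goes at most 50 mm and 8.59 degrees, less where a joint would pass 70% of its speed; a pose out of reach is approached as far as the arm can. A call with a gripper value outside its range is refused whole. The fingers move at their own pace and stop on an object; the grip force is fixed at half the most. Time passes only in rows, so rows that repeat a pose let the fingers close. It gives the time, the measured TCP pose, the force, the opening and the grip force at its end, in the units of the state.
- r.sense(): the state, without advancing time (a new reading comes with each control period).
- r.capture(name): name is "side" or "top"; returns a dict with "img" (480x640x3 uint8, red, green, blue), "camera_matrix" (3x3 intrinsics, pixels), "k1" (the pictures are not rectified: a ray, as slopes to the right and down, at radius r is drawn at 1 + k1 r^2 times it, then the intrinsics apply), "rvec" (rotation vector, rad) and "tvec" (3), from world to camera coordinates, as OpenCV has them. Camera axes: x right, y down, z forward; pixel columns grow to the right and rows downward; lengths in m; the calibration is good to about 2 mm. A picture is of the moment at which its call begins. There is no depth.
- r.finish_job(): hands the job in; it is judged then, once.
The state is a dict: "time_s": time; "joints": joint angles; "joint_velocities": joint speeds; "effort": joint torques, N m; "tcp_pos": TCP position; "ee_rot": TCP orientation; "wrist_force": force on the tool from outside, world axes, zero at the start; "moment": the same for the moment, N m; "gripper_width": opening from 0.0 (shut) to 1.0 (fully open); "gripper_force": force on a finger pad.
Only numpy, scipy, OpenCV 4.12 (cv2) and the standard library are available. Lean on these libraries where they do the work, as an engineer would, in place of code of your own. Each camera call takes 0.05 s, during which the arm holds its last target. There are 200 camera calls.

## Task

Pull the red catch knob to let the spring carrier of the test station rise. While it is up, set the black finned heatsink flat in the longer yellow nest, its long side along the nest, and the black relay flat in the orange nest, without dropping them; then press the loaded carrier all the way down and hold it there until the slow catch has slid in over its tongue and keeps it down when you let go. Leave the tape roll, the capacitor and the solder paste tin where they are.

Things in the scene. Friction and masses are not known exactly. Their poses are not given: they have to be found in the camera images.
- station: Grey station fixed to the bench, 155 x 196 mm, housing 22 mm high. Origin: on the bench under the carrier's centre; x from the catch (front, robot side) to the back, y along the carrier. Carrier: aluminium plate 54 (x) x 140 (y) mm, its nest floors 32 mm above the bench when caught, 54 mm when up; nest lips 3 mm high; a blue press pad on a stem between the nests.
- lift (a joint): Height of the carrier above its caught position (m): 0 caught (start), 0.022 fully up, -0.003 bottom stop. Sprung up, about 1 N net at the top to 9 N at the bottom, damping 40 N s/m; the parts' weight sinks it 0 to 2 mm. To let the catch in, push it below 0 (-0.002 or to the stop) and hold.
- catch (a joint): Sliding catch (m): 0 = fully in over the carrier's tongue; grows as the knob is pulled along station -x, limit 0.014. Frees the carrier beyond about 0.008; while the carrier is up it rests there against the tongue. Sprung inwards 2.4 to 3.3 N, strongly damped (200 N s/m): pull slowly; it takes about 1 s to slide in once the tongue is below it.
- catch_knob (a point): Centre of the red catch knob, an upright round cap 18 mm in diameter and 20 mm high (bench +50 to +70 mm), on a thinner stem on the bolt; below 47 mm lie bolt, guide and a small dashpot. Pinch it from above along the station's y and pull along the station's -x.
- heatsink_nest (a point): Centre of the floor of the yellow nest (+y end of the carrier), inside 44 (x) x 59 (y) mm; axes as the station's. Moves with the carrier.
- relay_nest (a point): Centre of the floor of the orange nest (-y end of the carrier), inside 40 (x) x 43 (y) mm; axes as the station's. Moves with the carrier.
- press_pad (a point): Centre of the top face of the blue press pad, 26 mm in diameter, 30 mm above the nest floors (62 mm above the bench when caught, 84 mm when up). Moves with the carrier.
- heatsink: Black finned heatsink 30 (x) x 45 (y) x 22 mm high, about 60 g, loose on the bench. Origin: centre of its underside, z up.
- relay: Black plug-in relay, plain block 26 (x) x 29 (y) x 22 mm high, about 30 g, loose on the bench. Origin: centre of its underside, z up.
- tape_roll: Bystander: roll of blue tape lying flat, 68 mm across, 18 mm high. Origin: centre of its underside.
- capacitor: Bystander: dark blue can capacitor standing upright, 22 mm in diameter, 36 mm high. Origin: centre of its underside.
- solder_paste: Bystander: small white tin with a green lid, 39 mm in diameter, 30 mm high. Origin: centre of its underside.

How it is judged:
By the outcome, as a careful person would: the job done as asked, in the order asked, and still so for the second after the job is handed in, with the robot touching nothing.
It also fails if it takes over 67 s, if anything falls off the work surface, if the arm or the gripper's body presses on something with over 40 N, if the wrist force passes 120 N, or if a joint passes its speed limit or range.

## Working session

There is one attempt and no reset: what is moved stays moved. The work goes in short steps, Python scripts to look and compute and a tool call to move; the robot and the scene stay as the last step left them, time stands still between calls to the robot, and variables do not carry over. Pictures are saved under pics/ and viewed, at most 10 in all, crops included, and the job is handed in when it is done.

Besides the shell and the picture viewer there is one more tool, called after "Request:" by a JSON object that holds its "op" and its "data", one argument or row to a line. move_arm: Moves the arm, as the interface text tells. Its arguments: {"type":"object","properties":{"series":{"type":"array"}},"required":["series"]}

```bash
mkdir -p pics; ls; python3 - <<'E'
from station import r
import cv2
for n in("top","side"):
    c=r.capture(n); cv2.imwrite(f"pics/{n}0.png",c["img"][:,:,::-1]); print(n,c["camera_matrix"],c["k1"],c["rvec"],c["tvec"])
s=r.sense(); print(s["time_s"],s["tcp_pos"],s["ee_rot"],s["gripper_width"])
E
```

```text
pics
top [[607.77975953   0.         328.33740779]
 [  0.         607.77975953 236.22390537]
 [  0.           0.           1.        ]] -0.16822098010861727 [ 2.09391029 -2.14531533  0.20693369] [-0.01293853  0.51728478  1.31061844]
side [[536.9016035    0.         320.36712545]
 [  0.         536.9016035  226.02053271]
 [  0.           0.           1.        ]] -0.014176233141650535 [ 1.80998886  2.13894894 -0.50154337] [ 0.10843747 -0.44590955  1.3094734 ]
0.1 [0.13858692 0.60891742 0.24658045] [[ 9.75024813e-01 -2.22095724e-01 -3.22210851e-04]
 [-2.22095923e-01 -9.75022826e-01 -1.97220035e-03]
 [ 1.23854330e-04  1.99450599e-03 -9.99998003e-01]] 0.9993250050678484
```

View pics/top0.png

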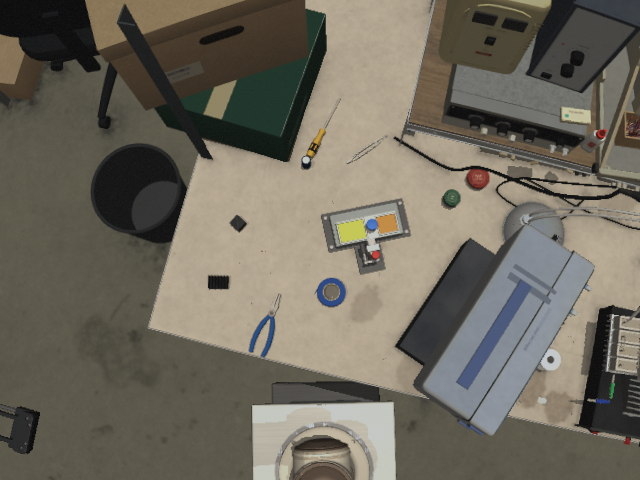

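View pics/side0.png

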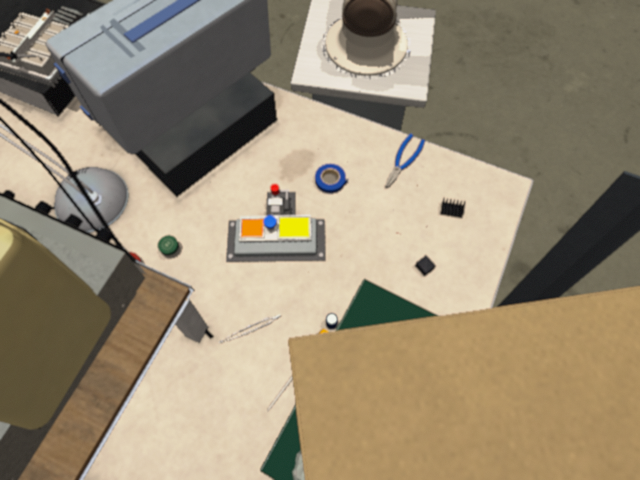

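The top view shows the station around (366,230), with the yellow nest at (350,231), orange at (387,224), pad at (372,225) and knob at (375,255). The heatsink is at (218,282), the relay at (238,223), the tape at (331,292), the tin at (452,198) and the capacitor at about (307,161). I'll enlarge both views.

```bash
cat > h.py <<'E'
import cv2, numpy as np
from scipy.spatial.transform import Rotation as R
def ray(c,uv):
    K=c["camera_matrix"]; d=(np.array(uv,float)-K[:2,2])/[K[0,0],K[1,1]]
    x=d.copy()
    for _ in range(20): x=d/(1+c["k1"]*(x@x))
    M=cv2.Rodrigues(np.array(c["rvec"],float))[0]; t=np.ravel(c["tvec"])
    return -M.T@t, M.T@np.r_[x,1]
def at(c,uv,z):
    o,d=ray(c,uv); return o+d*(z-o[2])/d[2]
def proj(c,p):
    M=cv2.Rodrigues(np.array(c["rvec"],float))[0]; q=M@np.array(p,float)+np.ravel(c["tvec"]); s=q[:2]/q[2]
    return s*(1+c["k1"]*(s@s))*c["camera_matrix"][0,0]+c["camera_matrix"][:2,2]
def crop(c,u,v,w,h,k): 
    return cv2.resize(c["img"][v:v+h,u:u+w,::-1],None,fx=k,fy=k,interpolation=cv2.INTER_CUBIC)
E
python3 - <<'E'
from h import *
from station import r
T=r.capture("top");S=r.capture("side")
a=crop(T,315,190,100,90,6); b=np.vstack([crop(T,200,265,33,33,6),crop(T,222,207,33,33,6),np.zeros((144,198,3),np.uint8)])
cv2.imwrite("pics/t1.png",np.hstack([a,b]))
a=crop(S,220,175,110,90,5); b=np.vstack([crop(S,435,190,36,36,6),crop(S,408,248,36,36,6),np.zeros((18,216,3),np.uint8)])
cv2.imwrite("pics/s1.png",np.hstack([a,b]))
E
```

```text
(no output)
```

View pics/t1.png

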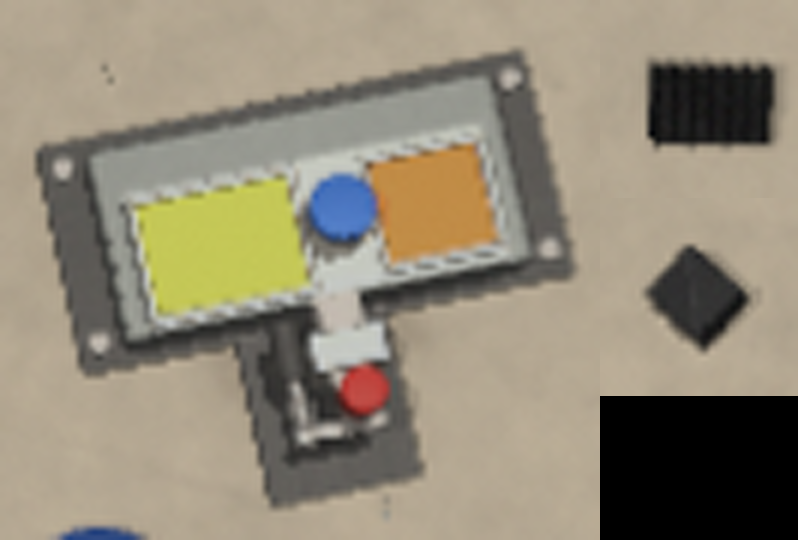

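View pics/s1.png

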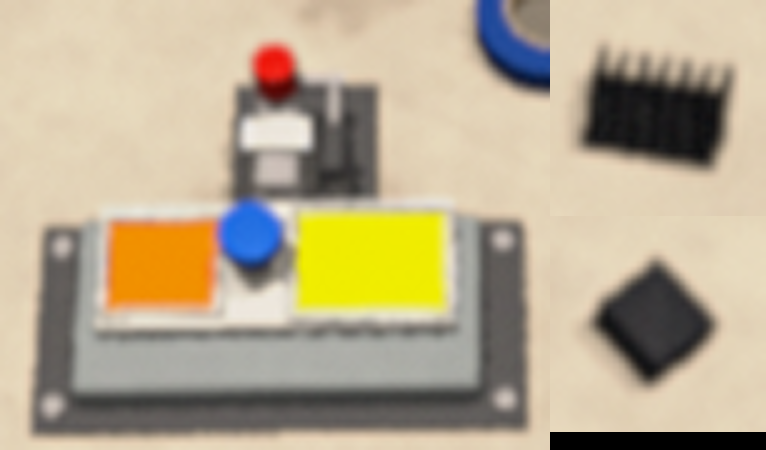

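Top crop ÷6 plus offset: yellow (222,247), orange (432,203), pad (344,206), knob (365,390), heatsink (112,103), relay (97,100). The side crop shows the same points; the knob is at (274,62) and the pad at (250,230).

```bash
cat > m.py <<'E'
from h import *
from station import r
T=r.capture("top");S=r.capture("side")
f=lambda o,k,p:(np.array(p)+.5)/k-.5+np.array(o)
o=(315,190)
P={}
for n,p,z in [("yellow",(222,247),.032),("orange",(432,203),.032),("pad",(344,206),.062),("knob",(365,390),.07)]:
    P[n]=at(T,f(o,6,p),z); print(n,P[n].round(4))
sc=[at(T,f(o,6,p),.006) for p in [(63,168),(511,78),(549,247),(100,343)]]
print("screws",np.mean(sc,0).round(4),[np.linalg.norm(sc[i]-sc[i-1]).round(3) for i in range(4)])
for n,p,z in [("yellow",(372,262),.032),("orange",(162,265),.032),("pad",(250,230),.062),("knob",(274,64),.07)]:
    print("side",n,at(S,f((220,175),5,p),z).round(4))
d=P["yellow"]-P["orange"]; print("y axis deg",np.degrees(np.arctan2(d[1],d[0])),np.linalg.norm(d))
d=sc[0]+sc[3]-sc[1]-sc[2]; print("y axis screws",np.degrees(np.arctan2(d[1],d[0])))
for n,o,cs in [("hs",(200,265),[(50,62),(173,66),(171,143),(50,143)]),("relay",(222,207),[(90,47),(149,99),(104,152),(46,97)])]:
    w=np.array([at(T,f(o,6,p),.022) for p in cs]); print(n,w.mean(0).round(4),[np.linalg.norm(w[i]-w[i-1]).round(4) for i in range(4)],[np.degrees(np.arctan2(*(w[i]-w[i-1])[1::-1])).round(1) for i in range(4)])
for n,o,cs in [("hs",(435,190),[(53,48),(182,70),(172,160),(35,145)]),("relay",(408,248),[(107,45),(165,108),(103,160),(48,104)])]:
    w=np.array([at(S,f(o,6,p),.022) for p in cs]); print("side",n,w.mean(0).round(4),[np.linalg.norm(w[i]-w[i-1]).round(4) for i in range(4)],[np.degrees(np.arctan2(*(w[i]-w[i-1])[1::-1])).round(1) for i in range(4)])
E
python3 m.py
```

```text
yellow [ 0.5318 -0.0787  0.032 ]
orange [ 0.547  -0.1592  0.032 ]
pad [ 0.5401 -0.1233  0.062 ]
knob [ 0.4694 -0.1278  0.07  ]
screws [ 0.5516 -0.1131  0.006 ] [np.float64(0.07), np.float64(0.179), np.float64(0.069), np.float64(0.178)]
side yellow [ 0.535  -0.0725  0.032 ]
side orange [ 0.5499 -0.1534  0.032 ]
side pad [ 0.5436 -0.1169  0.062 ]
side knob [ 0.4747 -0.1212  0.07  ]
y axis deg 100.65836173830459 0.08188908782738728
y axis screws 100.55391104398554
hs [0.4231 0.2271 0.022 ] [np.float64(0.0309), np.float64(0.0472), np.float64(0.0293), np.float64(0.0462)] [np.float64(0.5), np.float64(-93.0), np.float64(178.7), np.float64(88.9)]
relay [0.5585 0.1824 0.022 ] [np.float64(0.0257), np.float64(0.0312), np.float64(0.0267), np.float64(0.0316)] [np.float64(-41.3), np.float64(-132.6), np.float64(139.6), np.float64(45.6)]
side hs [0.4333 0.2343 0.022 ] [np.float64(0.0384), np.float64(0.0437), np.float64(0.0351), np.float64(0.0456)] [np.float64(174.7), np.float64(88.3), np.float64(-2.7), np.float64(-87.6)]
side relay [0.5682 0.189  0.022 ] [np.float64(0.029), np.float64(0.0274), np.float64(0.0277), np.float64(0.0249)] [np.float64(144.3), np.float64(46.8), np.float64(-40.8), np.float64(-130.7)]
```

```bash
cat > g.py <<'E'
# shift (mm) and turn (rad about tool z) for the moves: python3 g.py x,y,z,yaw ...
import sys; from h import *; from station import r
s=r.sense(); M=np.array(s["ee_rot"]); p=np.array(s["tcp_pos"])
for a in sys.argv[1:]:
    x,y,z,w=map(float,a.split(",")); w=np.radians(w)
    G=np.c_[[np.cos(w),np.sin(w),0],[np.sin(w),-np.cos(w),0],[0,0,-1]]
    print(a,(M.T@(np.array([x,y,z])-p)*1e3).round(1),R.from_matrix(M.T@G).as_rotvec().round(3))
E
python3 g.py .35,.35,.247,10.6 .46,.1,.247,10.6 .472,-.1245,.247,10.6 .472,-.1245,.13,10.6
```

```text
.35,.35,.247,10.6 [263.6 205.8   0.3] [ 0.001  0.    -0.409]
.46,.1,.247,10.6 [426.4 425.2   0.5] [ 0.001  0.    -0.409]
.472,-.1245,.247,10.6 [487.9 641.4   0.7] [ 0.001  0.    -0.409]
.472,-.1245,.13,10.6 [487.9 641.3 117.7] [ 0.001  0.    -0.409]
```

Request:
{"op": "move_arm", "data": {
  "series": [
    {"grip":1,"xyz":[45,35,0],"angular":[0,0,-0.1]},
    {"grip":1,"xyz":[90,70,0],"angular":[0,0,-0.2]},
    {"grip":1,"xyz":[135,105,0],"angular":[0,0,-0.3]},
    {"grip":1,"xyz":[180,140,0],"angular":[0,0,-0.409]},
    {"grip":1,"xyz":[220,172,0],"angular":[0,0,-0.409]},
    {"grip":1,"xyz":[260,205,0],"angular":[0,0,-0.409]},
    {"grip":1,"xyz":[290,245,0],"angular":[0,0,-0.409]},
    {"grip":1,"xyz":[320,285,0],"angular":[0,0,-0.409]},
    {"grip":1,"xyz":[350,325,0],"angular":[0,0,-0.409]},
    {"grip":1,"xyz":[380,365,0],"angular":[0,0,-0.409]}
  ]
}}

```text
time_s: 1.3
tcp_pos: [0.4161, 0.195, 0.2479]
ee_rot: [[0.983, 0.185, 0.001], [0.185, -0.983, 0.001], [0.001, -0.0, -1.0]]
wrist_force: [1.4, 0.6, 0.2]
gripper_width: 0.997
gripper_force: 0.0
```

```bash
python3 g.py .472,-.1245,.247,10.6 .472,-.1245,.12,10.6
```

```text
.472,-.1245,.247,10.6 [ -4.1 324.3   0.7] [-0.    -0.001  0.001]
.472,-.1245,.12,10.6 [ -4.2 324.4 127.7] [-0.    -0.001  0.001]
```

Request:
{"op": "move_arm", "data": {
  "series": [
    {"grip":1,"xyz":[-2,45,0],"angular":[0,0,0]},
    {"grip":1,"xyz":[-3,90,0],"angular":[0,0,0]},
    {"grip":1,"xyz":[-4,135,0],"angular":[0,0,0]},
    {"grip":1,"xyz":[-6,180,0],"angular":[0,0,0]},
    {"grip":1,"xyz":[-8,225,20],"angular":[0,0,0]},
    {"grip":1,"xyz":[-10,265,45],"angular":[0,0,0]},
    {"grip":1,"xyz":[-11,296,75],"angular":[0,0,0]},
    {"grip":0.6,"xyz":[-11,296,115],"angular":[0,0,0]},
    {"grip":0.6,"xyz":[-11,296,115],"angular":[0,0,0]},
    {"grip":0.6,"xyz":[-11,296,115],"angular":[0,0,0]}
  ]
}}

```text
time_s: 2.3
tcp_pos: [0.4596, -0.0961, 0.133]
ee_rot: [[0.983, 0.185, -0.001], [0.185, -0.983, -0.001], [-0.001, 0.001, -1.0]]
wrist_force: [0.5, 1.3, 1.2]
gripper_width: 0.811
gripper_force: 0.0
```

```bash
python3 g.py .472,-.1245,.0745,10.6; python3 - <<'E'
from h import *; from station import r
T=r.capture("top");S=r.capture("side")
cv2.imwrite("pics/k1.png",np.hstack([crop(T,330,200,75,90,5),crop(S,240,150,80,90,5)]))
s=r.sense(); M=np.array(s["ee_rot"]); p=np.array(s["tcp_pos"])
for n,q in [("tcp",p),("tipL",p+M@[0,.035,.025]),("tipR",p+M@[0,-.035,.025])]:
    print(n,q.round(4),proj(T,q),proj(S,q))
E
```

```text
.472,-.1245,.0745,10.6 [ 7.  30.1 58.5] [0.001 0.001 0.001]
tcp [ 0.4609 -0.0955  0.1346] [362.44190755 253.90693329] [286.80636291 165.29091992]
tipL [ 0.4675 -0.1299  0.1096] [377.8205104  252.37553856] [269.0523768  172.85850356]
tipR [ 0.4545 -0.0611  0.1096] [345.75144618 259.20971328] [306.02507554 172.20688055]
```

View pics/k1.png

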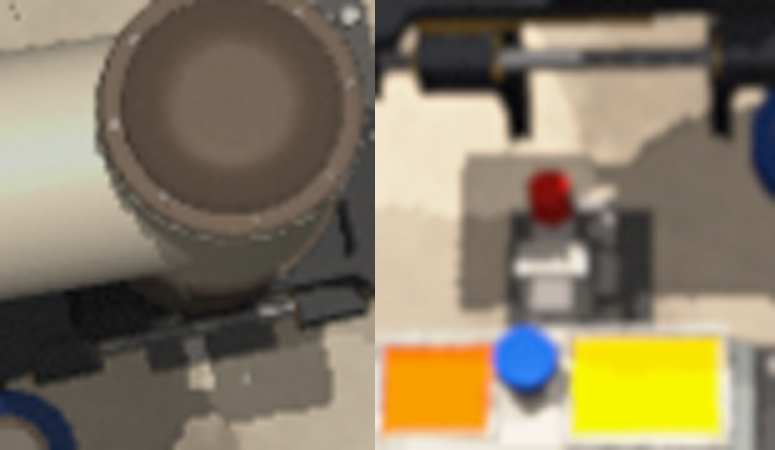

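The side view shows the fingertips at about (271,177) and (307,177), matching the projection to within about 3 mm. That agrees with the averaged knob position, so I'm going down.

Request:
{"op": "move_arm", "data": {
  "series": [
    {"grip":0.6,"xyz":[7,30,0],"angular":[0,0,0]},
    {"grip":0.6,"xyz":[7,30,0],"angular":[0,0,0]},
    {"grip":0.6,"xyz":[7,30,25],"angular":[0,0,0]},
    {"grip":0.6,"xyz":[7,30,45],"angular":[0,0,0]},
    {"grip":0.6,"xyz":[7,30,58],"angular":[0,0,0]},
    {"grip":0.6,"xyz":[7,30,58],"angular":[0,0,0]},
    {"grip":0.6,"xyz":[7,30,58],"angular":[0,0,0]}
  ]
}}

```text
time_s: 3.1
tcp_pos: [0.4727, -0.1237, 0.0759]
ee_rot: [[0.983, 0.185, 0.002], [0.185, -0.983, -0.0], [0.002, 0.001, -1.0]]
wrist_force: [1.0, -1.0, 0.6]
gripper_width: 0.6
gripper_force: 0.0
```

```bash
python3 g.py .472,-.1245,.0745,10.6; python3 - <<'E'
from h import *; from station import r
S=r.capture("side")
cv2.imwrite("pics/k2.png",crop(S,240,150,80,75,8))
E
```

```text
.472,-.1245,.0745,10.6 [-0.9  0.7  1.4] [ 0.001 -0.002  0.001]
```

View pics/k2.png

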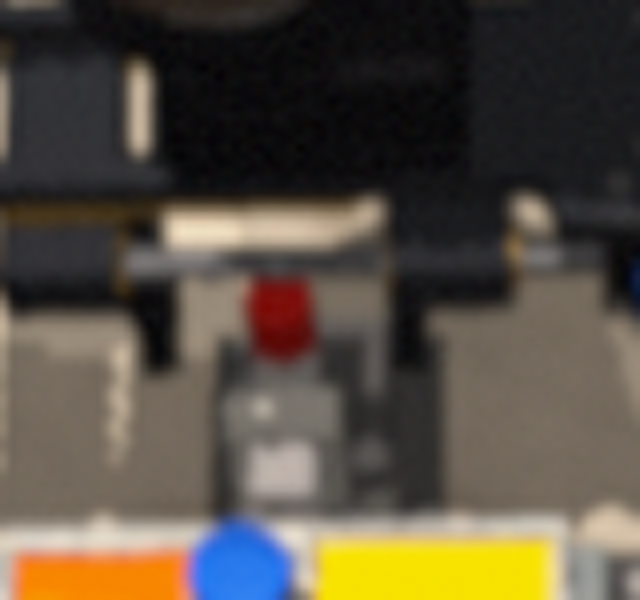

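The knob at crop (280,315) sits midway between the fingers, whose inner edges are at about 175 and 392. I'll pinch it and pull slowly.

Request:
{"op": "move_arm", "data": {
  "series": [
    {"grip":0.15,"xyz":[-1,0,1],"angular":[0,0,0]},
    {"grip":0.15,"xyz":[-1,0,1],"angular":[0,0,0]},
    {"grip":0.15,"xyz":[-1,0,1],"angular":[0,0,0]},
    {"grip":0.15,"xyz":[-1,0,1],"angular":[0,0,0]},
    {"grip":0.15,"xyz":[-1,0,1],"angular":[0,0,0]},
    {"grip":0.1,"xyz":[-1,0,1],"angular":[0,0,0]}
  ]
}}

```text
time_s: 3.75
tcp_pos: [0.4709, -0.1249, 0.0736]
ee_rot: [[0.983, 0.184, 0.0], [0.184, -0.983, -0.001], [-0.0, 0.001, -1.0]]
wrist_force: [0.3, -2.8, 0.3]
gripper_width: 0.195
gripper_force: 30.1
```

Request:
{"op": "move_arm", "data": {
  "series": [
    {"grip":0.1,"xyz":[-1.5,0,0],"angular":[0,0,0]},
    {"grip":0.1,"xyz":[-3,0,0],"angular":[0,0,0]},
    {"grip":0.1,"xyz":[-4.5,0,0],"angular":[0,0,0]},
    {"grip":0.1,"xyz":[-6,0,0],"angular":[0,0,0]},
    {"grip":0.1,"xyz":[-7.5,0,0],"angular":[0,0,0]},
    {"grip":0.1,"xyz":[-9,0,0],"angular":[0,0,0]},
    {"grip":0.1,"xyz":[-10.5,0,0],"angular":[0,0,0]},
    {"grip":0.1,"xyz":[-12,0,0],"angular":[0,0,0]},
    {"grip":0.1,"xyz":[-12,0,0],"angular":[0,0,0]},
    {"grip":0.1,"xyz":[-12,0,0],"angular":[0,0,0]}
  ]
}}

```text
time_s: 4.75
tcp_pos: [0.4632, -0.1263, 0.0738]
ee_rot: [[0.983, 0.185, 0.009], [0.185, -0.983, 0.0], [0.009, 0.001, -1.0]]
wrist_force: [9.0, -3.1, -11.0]
gripper_width: 0.197
gripper_force: 30.1
```

Request:
{"op": "move_arm", "data": {
  "series": [
    {"grip":0.1,"xyz":[0,0,0],"angular":[0,0,0]},
    {"grip":0.1,"xyz":[0,0,0],"angular":[0,0,0]},
    {"grip":0.1,"xyz":[0,0,0],"angular":[0,0,0]},
    {"grip":0.1,"xyz":[0,0,0],"angular":[0,0,0]}
  ]
}}

```text
time_s: 5.15
tcp_pos: [0.4606, -0.1267, 0.0736]
ee_rot: [[0.983, 0.185, 0.004], [0.185, -0.983, -0.0], [0.003, 0.001, -1.0]]
wrist_force: [3.6, -3.3, -3.9]
gripper_width: 0.197
gripper_force: 30.2
```

```bash
python3 - <<'E'
from h import *; from station import r
S=r.capture("side")
cv2.imwrite("pics/k3.png",crop(S,215,160,115,85,5))
E
```

```text
(no output)
```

View pics/k3.png

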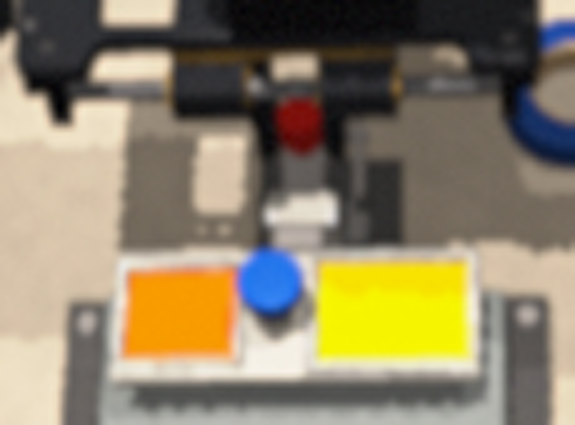

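The carrier is up: in the side view the yellow centre has moved up to (293.6,222.4) and the pad to (269,216), both by about 5 px. I'll check the height numerically and work out the release and heatsink moves.

```bash
python3 g.py .463,-.1245,.0745,10.6 .425,.230,.1,90 .425,.230,.1,-90; python3 - <<'E'
from h import *; from station import r
S=r.capture("side");s=r.sense()
print(s["joints"])
for z in(.032,.054):print(z,at(S,(293.6,222.4),z),"was",at(S,(294.4,227.4),.032))
E
```

```text
.463,-.1245,.0745,10.6 [ 2.8 -1.8 -0.9] [ 0.001 -0.003  0.001]
.425,.230,.1,90 [  31.  -357.2  -26.6] [ 0.003 -0.002 -1.385]
.425,.230,.1,-90 [  31.  -357.2  -26.6] [-0.002 -0.003  1.756]
[ 4.16994627e+00  2.01029576e+01 -3.27193717e+01  3.77312558e-02
 -3.69933081e+01  9.64298820e+01]
0.032 [ 0.52519375 -0.07514047  0.032     ] was [ 0.53570972 -0.07153912  0.032     ]
0.054 [ 0.5359214  -0.07207752  0.054     ] was [ 0.53570972 -0.07153912  0.032     ]
```

Request:
{"op": "move_arm", "data": {
  "series": [
    {"grip":0.5,"xyz":[0,0,0],"angular":[0,0,0]},
    {"grip":0.5,"xyz":[0,0,0],"angular":[0,0,0]},
    {"grip":0.5,"xyz":[0,0,0],"angular":[0,0,0]},
    {"grip":0.6,"xyz":[0,0,-30],"angular":[0,0,0]},
    {"grip":0.8,"xyz":[0,0,-70],"angular":[0,0,0]},
    {"grip":0.8,"xyz":[0,0,-110],"angular":[0,0,0]},
    {"grip":0.8,"xyz":[0,0,-110],"angular":[0,0,0]}
  ]
}}

```text
time_s: 5.95
tcp_pos: [0.4621, -0.1267, 0.1891]
ee_rot: [[0.983, 0.185, 0.012], [0.185, -0.983, -0.001], [0.012, 0.003, -1.0]]
wrist_force: [0.5, 0.2, 0.2]
gripper_width: 0.74
gripper_force: 0.0
```

Request:
{"op": "move_arm", "data": {
  "series": [
    {"grip":0.8,"xyz":[3,-36,0],"angular":[0,0,0.145]},
    {"grip":0.8,"xyz":[6,-72,0],"angular":[0,0,0.29]},
    {"grip":0.8,"xyz":[9,-108,0],"angular":[0,0,0.435]},
    {"grip":0.8,"xyz":[12,-144,0],"angular":[0,0,0.58]},
    {"grip":0.8,"xyz":[15,-180,0],"angular":[0,0,0.725]},
    {"grip":0.8,"xyz":[18,-216,0],"angular":[0,0,0.87]},
    {"grip":0.8,"xyz":[21,-252,0],"angular":[0,0,1.015]},
    {"grip":0.8,"xyz":[24,-288,0],"angular":[0,0,1.16]},
    {"grip":0.8,"xyz":[27,-324,0],"angular":[0,0,1.305]},
    {"grip":0.8,"xyz":[30,-358,0],"angular":[0,0,1.45]}
  ]
}}

```text
time_s: 6.95
tcp_pos: [0.4215, 0.232, 0.183]
ee_rot: [[0.324, -0.946, -0.001], [-0.946, -0.324, -0.001], [0.0, 0.001, -1.0]]
wrist_force: [2.0, -0.2, -0.1]
gripper_width: 0.801
gripper_force: 0.0
```

```bash
python3 g.py .425,.230,.1,-91.5
```

```text
.425,.230,.1,-91.5 [ 3.  -2.8 83. ] [ 0.001 -0.     0.357]
```

Request:
{"op": "move_arm", "data": {
  "series": [
    {"grip":0.8,"xyz":[3,-3,25],"angular":[0,0,0.14]},
    {"grip":0.8,"xyz":[3,-3,55],"angular":[0,0,0.28]},
    {"grip":0.8,"xyz":[3,-3,83],"angular":[0,0,0.357]},
    {"grip":0.8,"xyz":[3,-3,83],"angular":[0,0,0.357]},
    {"grip":0.8,"xyz":[3,-3,83],"angular":[0,0,0.357]}
  ]
}}

```text
time_s: 7.45
tcp_pos: [0.4263, 0.2287, 0.1005]
ee_rot: [[-0.019, -1.0, -0.001], [-1.0, 0.019, -0.001], [0.001, 0.001, -1.0]]
wrist_force: [-0.1, -0.2, 0.8]
gripper_width: 0.799
gripper_force: 0.0
```

```bash
python3 g.py .425,.230,.031,-91.5; python3 - <<'E'
from h import *; from station import r
S=r.capture("side");T=r.capture("top")
cv2.imwrite("pics/h1.png",np.hstack([crop(S,415,165,75,75,5),crop(T,180,245,75,75,5)]))
s=r.sense(); M=np.array(s["ee_rot"]); p=np.array(s["tcp_pos"])
for a in(.035,-.035):q=p+M@[0,a,.025]; print(proj(S,q),proj(T,q))
E
```

```text
.425,.230,.031,-91.5 [-1.3  1.2 69.5] [ 0.001 -0.001  0.007]
[458.28124146 175.35693782] [212.02606062 292.99500128]
[455.64639909 206.17610402] [212.90125751 261.14690272]
```

View pics/h1.png

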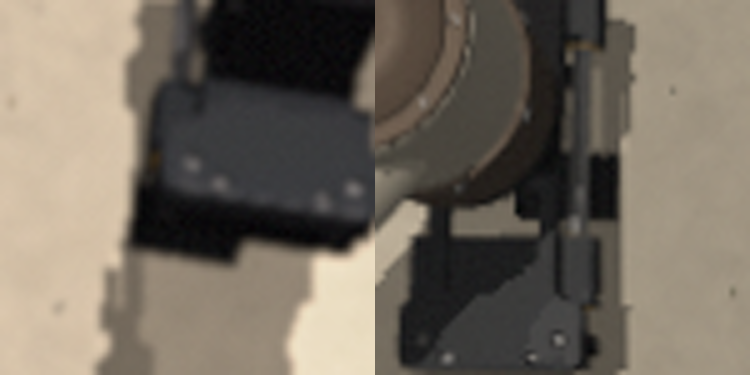

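The robot's own body hides the heatsink in both views, but nothing is in the way, so I'm descending. The grip opening will confirm the grasp.

Request:
{"op": "move_arm", "data": {
  "series": [
    {"grip":0.8,"xyz":[-1,1,25],"angular":[0,0,0]},
    {"grip":0.8,"xyz":[-1,1,50],"angular":[0,0,0]},
    {"grip":0.8,"xyz":[-1,1,70],"angular":[0,0,0]},
    {"grip":0.8,"xyz":[-1,1,70],"angular":[0,0,0]},
    {"grip":0.25,"xyz":[-1,1,70],"angular":[0,0,0]},
    {"grip":0.25,"xyz":[-1,1,70],"angular":[0,0,0]},
    {"grip":0.25,"xyz":[-1,1,70],"angular":[0,0,0]},
    {"grip":0.25,"xyz":[-1,1,70],"angular":[0,0,0]},
    {"grip":0.25,"xyz":[-1,1,70],"angular":[0,0,0]},
    {"grip":0.25,"xyz":[-1,1,70],"angular":[0,0,0]}
  ]
}}

```text
time_s: 8.55
tcp_pos: [0.4255, 0.2301, 0.0308]
ee_rot: [[-0.021, -1.0, 0.001], [-1.0, 0.021, 0.0], [-0.0, -0.0, -1.0]]
wrist_force: [-1.0, 0.5, 2.7]
gripper_width: 0.343
gripper_force: 28.2
```

```bash
python3 g.py .5334,-.0756,.160,-79.4 .5334,-.0756,.110,-79.4
```

```text
.5334,-.0756,.160,-79.4 [ 303.3 -114.3 -129.2] [-0.001  0.    -0.206]
.5334,-.0756,.110,-79.4 [ 303.3 -114.2  -79.2] [-0.001  0.    -0.206]
```

Request:
{"op": "move_arm", "data": {
  "series": [
    {"grip":0.25,"xyz":[0,0,-15],"angular":[0,0,0]},
    {"grip":0.25,"xyz":[0,0,-45],"angular":[0,0,0]},
    {"grip":0.25,"xyz":[0,0,-85],"angular":[0,0,0]},
    {"grip":0.25,"xyz":[30,-11,-120],"angular":[0,0,-0.03]},
    {"grip":0.25,"xyz":[70,-26,-130],"angular":[0,0,-0.06]},
    {"grip":0.25,"xyz":[115,-43,-130],"angular":[0,0,-0.1]},
    {"grip":0.25,"xyz":[160,-60,-130],"angular":[0,0,-0.14]},
    {"grip":0.25,"xyz":[205,-77,-130],"angular":[0,0,-0.18]},
    {"grip":0.25,"xyz":[245,-92,-130],"angular":[0,0,-0.206]},
    {"grip":0.25,"xyz":[275,-104,-130],"angular":[0,0,-0.206]}
  ]
}}

```text
time_s: 9.55
tcp_pos: [0.5237, -0.0496, 0.1603]
ee_rot: [[0.183, -0.983, -0.001], [-0.983, -0.183, -0.0], [-0.0, 0.001, -1.0]]
wrist_force: [-0.0, -0.2, -1.0]
gripper_width: 0.341
gripper_force: 30.0
```

```bash
python3 g.py .5334,-.0756,.160,-79.4 .5334,-.0756,.105,-79.4
```

```text
.5334,-.0756,.160,-79.4 [27.3 -4.8  0.3] [ 0.001  0.    -0.001]
.5334,-.0756,.105,-79.4 [27.3 -4.8 55.3] [ 0.001  0.    -0.001]
```

Request:
{"op": "move_arm", "data": {
  "series": [
    {"grip":0.25,"xyz":[15,-3,0],"angular":[0,0,0]},
    {"grip":0.25,"xyz":[27,-5,0],"angular":[0,0,0]},
    {"grip":0.25,"xyz":[27,-5,20],"angular":[0,0,0]},
    {"grip":0.25,"xyz":[27,-5,43],"angular":[0,0,0]},
    {"grip":0.25,"xyz":[27,-5,53],"angular":[0,0,0]},
    {"grip":0.25,"xyz":[27,-5,53],"angular":[0,0,0]},
    {"grip":0.25,"xyz":[27,-5,53],"angular":[0,0,0]}
  ]
}}

```text
time_s: 10.25
tcp_pos: [0.534, -0.0723, 0.1081]
ee_rot: [[0.185, -0.983, 0.001], [-0.983, -0.185, -0.0], [0.0, -0.001, -1.0]]
wrist_force: [1.3, 0.5, 0.3]
gripper_width: 0.343
gripper_force: 30.0
```

```bash
python3 g.py .5334,-.0756,.083,-79.4; python3 - <<'E'
from h import *; from station import r
S=r.capture("side")
cv2.imwrite("pics/h2.png",crop(S,215,160,110,85,7))
s=r.sense(); M=np.array(s["ee_rot"]); p=np.array(s["tcp_pos"])
print([((proj(S,p+M@[a,b,.031])-[215,160])*7).round() for a,b in((.0225,.015),(.0225,-.015),(-.0225,-.015),(-.0225,.015))])
E
```

```text
.5334,-.0756,.083,-79.4 [ 3.1  1.2 25.1] [-0.001 -0.     0.001]
[array([463., 344.]), array([462., 443.]), array([630., 440.]), array([630., 341.])]
```

View pics/h2.png

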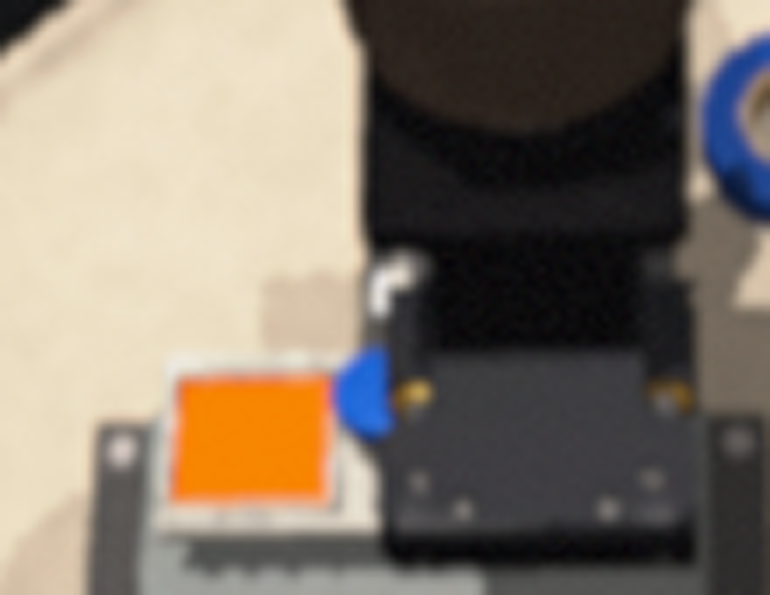

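The gripper covers the nest. The orange nest is at crop (250,438) and the carrier is still up. I'll place the heatsink by the numbers, gently.

Request:
{"op": "move_arm", "data": {
  "series": [
    {"grip":0.25,"xyz":[3,1,6],"angular":[0,0,0]},
    {"grip":0.25,"xyz":[3,1,12],"angular":[0,0,0]},
    {"grip":0.25,"xyz":[3,1,17],"angular":[0,0,0]},
    {"grip":0.25,"xyz":[3,1,21],"angular":[0,0,0]},
    {"grip":0.25,"xyz":[3,1,24],"angular":[0,0,0]},
    {"grip":0.25,"xyz":[3,1,25],"angular":[0,0,0]},
    {"grip":0.25,"xyz":[3,1,25],"angular":[0,0,0]},
    {"grip":0.25,"xyz":[3,1,25],"angular":[0,0,0]}
  ]
}}

```text
time_s: 11.1
tcp_pos: [0.5332, -0.0759, 0.0825]
ee_rot: [[0.184, -0.983, 0.001], [-0.983, -0.184, 0.0], [-0.0, -0.001, -1.0]]
wrist_force: [-0.1, -0.9, -0.3]
gripper_width: 0.344
gripper_force: 30.0
```

```bash
python3 g.py .5334,-.0756,.083,-79.4
```

```text
.5334,-.0756,.083,-79.4 [-0.3 -0.2 -0.5] [-0.001  0.     0.   ]
```

Request:
{"op": "move_arm", "data": {
  "series": [
    {"grip":0.25,"xyz":[0,0,1],"angular":[0,0,0]},
    {"grip":0.25,"xyz":[0,0,2],"angular":[0,0,0]},
    {"grip":0.25,"xyz":[0,0,2],"angular":[0,0,0]},
    {"grip":0.25,"xyz":[0,0,2],"angular":[0,0,0]}
  ]
}}

```text
time_s: 11.5
tcp_pos: [0.5333, -0.0759, 0.0808]
ee_rot: [[0.184, -0.983, 0.001], [-0.983, -0.184, 0.0], [0.0, -0.001, -1.0]]
wrist_force: [-1.5, -0.2, 3.0]
gripper_width: 0.343
gripper_force: 30.0
```

```bash
python3 - <<'E'
from h import *; from station import r
S=r.capture("side");I=S["img"].astype(int)
m=(I[...,0]>200)&(I[...,1]>100)&(I[...,1]<190)&(I[...,2]<60); m[:200]=0;m[260:]=0
v,u=np.nonzero(m);k=(u>235)&(u<268); print(u[k].mean(),v[k].mean(),k.sum()); s=r.sense(); print(s["wrist_force"],s["tcp_pos"])
for z in(.05,.052,.054):print(proj(S,at(S,(250.7,222.6),.054)*[1,1,0]+[0,0,z]))
E
```

```text
250.48208469055373 223.15635179153094 307
[-1.3696832   1.37611357  3.94238681] [ 0.53324026 -0.07590115  0.08079676]
[250.94252483 223.53261028]
[250.82147177 223.06711322]
[250.7 222.6]
```

Request:
{"op": "move_arm", "data": {
  "series": [
    {"grip":0.25,"xyz":[0,0,-1.5],"angular":[0,0,0]},
    {"grip":0.25,"xyz":[0,0,-1.5],"angular":[0,0,0]},
    {"grip":0.45,"xyz":[0,0,-1.5],"angular":[0,0,0]},
    {"grip":0.5,"xyz":[0,0,-2],"angular":[0,0,0]},
    {"grip":0.5,"xyz":[0,0,-3],"angular":[0,0,0]},
    {"grip":0.5,"xyz":[0,0,-15],"angular":[0,0,0]},
    {"grip":0.5,"xyz":[0,0,-40],"angular":[0,0,0]},
    {"grip":0.7,"xyz":[0,0,-80],"angular":[0,0,0]},
    {"grip":0.8,"xyz":[0,0,-100],"angular":[0,0,0]}
  ]
}}

```text
time_s: 12.45
tcp_pos: [0.5346, -0.076, 0.1848]
ee_rot: [[0.185, -0.983, 0.006], [-0.983, -0.185, -0.0], [0.001, -0.006, -1.0]]
wrist_force: [0.0, 0.2, 0.4]
gripper_width: 0.604
gripper_force: 0.0
```

```bash
python3 g.py .561,.1856,.17,-43 .561,.1856,.17,-133; python3 -c "
from station import r; print(r.sense()['joints'])"
```

```text
.561,.1856,.17,-43 [-252.3  -74.2   14.9] [-0.005 -0.003 -0.634]
.561,.1856,.17,-133 [-252.3  -74.2   14.9] [-0.006  0.001  0.936]
[  9.15624406  16.85632536 -17.03054216   0.0827239  -55.77796594
   1.44656366]
```

Request:
{"op": "move_arm", "data": {
  "series": [
    {"grip":0.8,"xyz":[-25,-7,0],"angular":[0,0,0.1]},
    {"grip":0.8,"xyz":[-60,-18,0],"angular":[0,0,0.21]},
    {"grip":0.8,"xyz":[-95,-28,5],"angular":[0,0,0.33]},
    {"grip":0.8,"xyz":[-130,-38,10],"angular":[0,0,0.45]},
    {"grip":0.8,"xyz":[-165,-48,20],"angular":[0,0,0.57]},
    {"grip":0.8,"xyz":[-200,-59,35],"angular":[0,0,0.69]},
    {"grip":0.8,"xyz":[-230,-68,50],"angular":[0,0,0.81]},
    {"grip":0.8,"xyz":[-252,-74,65],"angular":[0,0,0.92]},
    {"grip":0.8,"xyz":[-252,-74,85],"angular":[0,0,0.92]},
    {"grip":0.8,"xyz":[-252,-74,85],"angular":[0,0,0.92]}
  ]
}}

```text
time_s: 13.45
tcp_pos: [0.5578, 0.1854, 0.0936]
ee_rot: [[-0.67, -0.742, -0.005], [-0.742, 0.67, -0.002], [0.005, 0.002, -1.0]]
wrist_force: [-1.1, -0.4, -0.4]
gripper_width: 0.794
gripper_force: 0.0
```

```bash
python3 g.py .561,.1856,.030,-132; python3 - <<'E'
from h import *; from station import r
S=r.capture("side");I=S["img"].astype(int)
# heatsink in nest: dark blob within yellow
y=(I[...,0]>180)&(I[...,1]>170)&(I[...,2]<80); y[:195]=0;y[250:]=0;y[:,:265]=0;y[:,330:]=0
v,u=np.nonzero(y);print("yellow",u.min(),u.max(),v.min(),v.max())
d=I.sum(2)<150; d[:v.min()-12]=0; d[v.max()+1:]=0; d[:,:u.min()]=0; d[:,u.max()+1:]=0
b,a=np.nonzero(d);print("dark",a.min(),a.max(),b.min(),b.max(),d.sum())
p=lambda x,yy,z:np.array([.5334,-.0756,.054])+[*(np.array([[.983,-.184],[.184,.983]])@[x,yy]),z]
f=lambda hx,hy,z:[proj(S,p(i*hx,j*hy,z)).round(1).tolist() for i,j in((1,1),(1,-1),(-1,-1),(-1,1))]
print(f(.022,.0295,-.001),f(.015,.0225,0),f(.015,.0225,.022))
cv2.imwrite("pics/h3.png",np.hstack([crop(S,225,185,105,70,4),crop(S,400,230,60,70,4)]))
E
```

```text
.561,.1856,.030,-132 [-2.6 -2.3 63.6] [ 0.002 -0.005 -0.001]
yellow 279 307 213 231
dark 285 305 216 227 238
[[307.5, 231.2], [276.6, 231.8], [276.9, 211.4], [307.3, 210.9]] [[303.8, 227.8], [280.2, 228.2], [280.5, 214.3], [303.7, 213.9]] [[303.4, 222.6], [279.4, 223.0], [279.7, 208.9], [303.4, 208.5]]
```

View pics/h3.png

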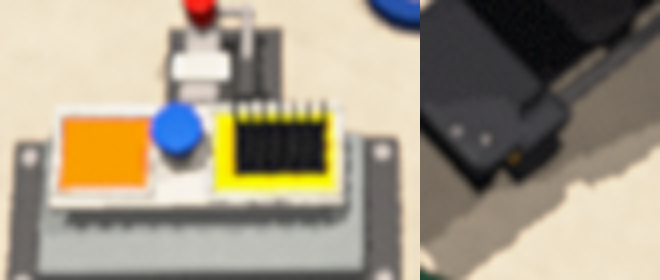

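The heatsink sits flat in the yellow nest: dark from 235 to 327 within yellow 215 to 337 in the crop, with yellow margin on all sides and the carrier up. Next is the relay.

Request:
{"op": "move_arm", "data": {
  "series": [
    {"grip":0.8,"xyz":[-2.5,-2.5,20],"angular":[0,0,0]},
    {"grip":0.8,"xyz":[-2.5,-2.5,45],"angular":[0,0,0]},
    {"grip":0.8,"xyz":[-2.5,-2.5,63],"angular":[0,0,0]},
    {"grip":0.8,"xyz":[-2.5,-2.5,63],"angular":[0,0,0]},
    {"grip":0.2,"xyz":[-2.5,-2.5,63],"angular":[0,0,0]},
    {"grip":0.2,"xyz":[-2.5,-2.5,63],"angular":[0,0,0]},
    {"grip":0.2,"xyz":[-2.5,-2.5,63],"angular":[0,0,0]},
    {"grip":0.2,"xyz":[-2.5,-2.5,63],"angular":[0,0,0]},
    {"grip":0.2,"xyz":[-2.5,-2.5,63],"angular":[0,0,0]},
    {"grip":0.2,"xyz":[-2.5,-2.5,63],"angular":[0,0,0]}
  ]
}}

```text
time_s: 14.5
tcp_pos: [0.563, 0.1856, 0.0328]
ee_rot: [[-0.671, -0.742, 0.0], [-0.742, 0.671, 0.0], [-0.0, -0.0, -1.0]]
wrist_force: [1.0, -0.7, 0.1]
gripper_width: 0.342
gripper_force: 0.0
```

```bash
python3 g.py .5485,-.1563,.160,-79.4
```

```text
.5485,-.1563,.160,-79.4 [ 263.4 -218.5 -127.3] [-0.    0.   -0.92]
```

Request:
{"op": "move_arm", "data": {
  "series": [
    {"grip":0.2,"xyz":[0,0,0],"angular":[0,0,0]},
    {"grip":0.2,"xyz":[0,0,0],"angular":[0,0,0]},
    {"grip":0.2,"xyz":[0,0,0],"angular":[0,0,0]}
  ]
}}

```text
time_s: 14.8
tcp_pos: [0.5629, 0.1856, 0.0327]
ee_rot: [[-0.67, -0.742, 0.0], [-0.742, 0.67, -0.0], [-0.0, -0.0, -1.0]]
wrist_force: [-1.6, 0.1, 2.3]
gripper_width: 0.303
gripper_force: 30.0
```

```bash
python3 g.py .5485,-.1563,.160,-79.4
```

```text
.5485,-.1563,.160,-79.4 [ 263.4 -218.5 -127.3] [-0.   -0.   -0.92]
```

Request:
{"op": "move_arm", "data": {
  "series": [
    {"grip":0.2,"xyz":[0,0,-15],"angular":[0,0,0]},
    {"grip":0.2,"xyz":[0,0,-45],"angular":[0,0,0]},
    {"grip":0.2,"xyz":[0,0,-90],"angular":[0,0,0]},
    {"grip":0.2,"xyz":[20,-17,-127],"angular":[0,0,-0.13]},
    {"grip":0.2,"xyz":[50,-42,-130],"angular":[0,0,-0.26]},
    {"grip":0.2,"xyz":[84,-70,-130],"angular":[0,0,-0.39]},
    {"grip":0.2,"xyz":[118,-98,-130],"angular":[0,0,-0.52]},
    {"grip":0.2,"xyz":[152,-126,-130],"angular":[0,0,-0.65]},
    {"grip":0.2,"xyz":[186,-154,-130],"angular":[0,0,-0.78]},
    {"grip":0.2,"xyz":[215,-178,-130],"angular":[0,0,-0.92]}
  ]
}}

```text
time_s: 15.8
tcp_pos: [0.5502, -0.0953, 0.1624]
ee_rot: [[0.189, -0.982, -0.0], [-0.982, -0.189, -0.0], [-0.0, 0.0, -1.0]]
wrist_force: [1.3, 0.5, -0.8]
gripper_width: 0.301
gripper_force: 30.0
```

```bash
python3 g.py .5485,-.1563,.160,-79.4
```

```text
.5485,-.1563,.160,-79.4 [59.6 13.1  2.4] [0.    0.    0.005]
```

Request:
{"op": "move_arm", "data": {
  "series": [
    {"grip":0.2,"xyz":[30,7,0],"angular":[0,0,0]},
    {"grip":0.2,"xyz":[52,11,0],"angular":[0,0,0]},
    {"grip":0.2,"xyz":[60,13,0],"angular":[0,0,0]},
    {"grip":0.2,"xyz":[60,13,20],"angular":[0,0,0]},
    {"grip":0.2,"xyz":[60,13,45],"angular":[0,0,0]},
    {"grip":0.2,"xyz":[60,13,60],"angular":[0,0,0]},
    {"grip":0.2,"xyz":[60,13,64],"angular":[0,0,0]},
    {"grip":0.2,"xyz":[60,13,64],"angular":[0,0,0]},
    {"grip":0.2,"xyz":[60,13,64],"angular":[0,0,0]}
  ]
}}

```text
time_s: 16.7
tcp_pos: [0.5498, -0.1544, 0.0994]
ee_rot: [[0.185, -0.983, 0.002], [-0.983, -0.185, -0.0], [0.001, -0.002, -1.0]]
wrist_force: [0.3, 0.1, -0.7]
gripper_width: 0.303
gripper_force: 30.0
```

```bash
python3 g.py .5485,-.1563,.083,-79.4
```

```text
.5485,-.1563,.083,-79.4 [ 1.6  1.7 16.4] [-0.002 -0.001  0.001]
```

Request:
{"op": "move_arm", "data": {
  "series": [
    {"grip":0.2,"xyz":[1.5,1.5,5],"angular":[0,0,0]},
    {"grip":0.2,"xyz":[1.5,1.5,10],"angular":[0,0,0]},
    {"grip":0.2,"xyz":[1.5,1.5,13],"angular":[0,0,0]},
    {"grip":0.2,"xyz":[1.5,1.5,15],"angular":[0,0,0]},
    {"grip":0.2,"xyz":[1.5,1.5,16],"angular":[0,0,0]},
    {"grip":0.2,"xyz":[1.5,1.5,16],"angular":[0,0,0]},
    {"grip":0.2,"xyz":[1.5,1.5,16],"angular":[0,0,0]}
  ]
}}

```text
time_s: 17.4
tcp_pos: [0.5478, -0.1565, 0.0827]
ee_rot: [[0.184, -0.983, -0.0], [-0.983, -0.184, -0.0], [0.0, 0.0, -1.0]]
wrist_force: [-1.0, -0.6, 1.9]
gripper_width: 0.306
gripper_force: 30.0
```

```bash
python3 g.py .5485,-.1563,.083,-79.4;  python3 -c "
from station import r; print(r.sense()['wrist_force'])"
```

```text
.5485,-.1563,.083,-79.4 [-0.  -0.7 -0.3] [ 0. -0.  0.]
[-1.02612739 -0.58823016  1.90406654]
```

Request:
{"op": "move_arm", "data": {
  "series": [
    {"grip":0.2,"xyz":[0,0,-0.5],"angular":[0,0,0]},
    {"grip":0.4,"xyz":[0,0,-0.5],"angular":[0,0,0]},
    {"grip":0.45,"xyz":[0,0,-0.5],"angular":[0,0,0]},
    {"grip":0.45,"xyz":[0,0,-2],"angular":[0,0,0]},
    {"grip":0.45,"xyz":[0,0,-15],"angular":[0,0,0]},
    {"grip":0.45,"xyz":[0,0,-40],"angular":[0,0,0]},
    {"grip":0.45,"xyz":[0,0,-70],"angular":[0,0,0]},
    {"grip":0,"xyz":[0,0,-70],"angular":[0,0,0]}
  ]
}}

```text
time_s: 18.2
tcp_pos: [0.551, -0.1569, 0.1582]
ee_rot: [[0.185, -0.983, 0.011], [-0.983, -0.185, -0.002], [0.004, -0.01, -1.0]]
wrist_force: [0.9, -0.8, 0.6]
gripper_width: 0.414
gripper_force: 0.0
```

```bash
python3 g.py .5418,-.120,.150,10.6 .5418,-.120,.113,-79.4
```

```text
.5418,-.120,.150,10.6 [-38.    2.3   8. ] [-0.005 -0.011 -1.569]
.5418,-.120,.113,-79.4 [-38.1   2.7  45. ] [-0.01  -0.004  0.001]
```

Request:
{"op": "move_arm", "data": {
  "series": [
    {"grip":0,"xyz":[0,30,-10],"angular":[0,0,0]},
    {"grip":0,"xyz":[-10,70,-20],"angular":[0,0,0]},
    {"grip":0,"xyz":[-20,110,-20],"angular":[0,0,0]},
    {"grip":0,"xyz":[-38,140,-20],"angular":[0,0,0]},
    {"grip":0,"xyz":[-38,140,-20],"angular":[0,0,0]}
  ]
}}

```text
time_s: 18.7
tcp_pos: [0.3986, -0.1443, 0.1727]
ee_rot: [[0.183, -0.983, -0.002], [-0.983, -0.183, 0.001], [-0.001, 0.002, -1.0]]
wrist_force: [0.9, 0.1, 0.3]
gripper_width: 0.026
gripper_force: 0.0
```

```bash
python3 g.py .5418,-.120,.150,-79.4 .5418,-.120,.114,-79.4; cat > chk.py <<'E'
from h import *; from station import r
S=r.capture("side");I=S["img"].astype(int)[200:240,235:318]
R_,G,B=I[...,0],I[...,1],I[...,2]
for v in range(40):
    print(v+200,"".join("Y" if R_[v,u]>150 and G[v,u]>150 and B[v,u]<90 else "O" if R_[v,u]>150 and 80<G[v,u]<=165 and B[v,u]<80 else "B" if B[v,u]>R_[v,u]+50 else "#" if I[v,u].sum()<170 else "." for u in range(83)))
E
python3 chk.py
```

```text
.5418,-.120,.150,-79.4 [   2.4 -145.2   22.5] [ 0.002  0.001 -0.   ]
.5418,-.120,.114,-79.4 [   2.5 -145.3   58.5] [ 0.002  0.001 -0.   ]
200 .......................................................#####.......................
201 .......................................................#####.......................
202 .......................................................#####.......................
203 .......................................................##..........................
204 .......................................................#...........................
205 ...................................................................................
206 ...................................................................................
207 ......................................................##...........................
208 ......................................................##...........................
209 ...................................................................................
210 .................................B............................................
[... 1857 characters left out ...]
 ...................................................................................
233 ...................................................................................
234 ...................................................................................
235 ...................................................................................
236 ...................................................................................
237 ...................................................................................
238 ...................................................................................
239 ...................................................................................
```

Both parts lie flat inside their nests. Now I'll press the pad with closed fingers.

Request:
{"op": "move_arm", "data": {
  "series": [
    {"grip":0,"xyz":[1,-40,0],"angular":[0,0,0]},
    {"grip":0,"xyz":[2,-80,0],"angular":[0,0,0]},
    {"grip":0,"xyz":[2,-120,0],"angular":[0,0,0]},
    {"grip":0,"xyz":[2,-145,10],"angular":[0,0,0]},
    {"grip":0,"xyz":[2,-145,35],"angular":[0,0,0]},
    {"grip":0,"xyz":[2,-145,55],"angular":[0,0,0]},
    {"grip":0,"xyz":[2,-145,58],"angular":[0,0,0]},
    {"grip":0,"xyz":[2,-145,58],"angular":[0,0,0]}
  ]
}}

```text
time_s: 19.55
tcp_pos: [0.5469, -0.1203, 0.1142]
ee_rot: [[0.184, -0.983, -0.001], [-0.983, -0.184, -0.001], [0.0, 0.001, -1.0]]
wrist_force: [-0.6, 0.3, -0.2]
gripper_width: 0.004
gripper_force: 0.0
```

```bash
python3 g.py .5418,-.120,.084,-79.4
```

```text
.5418,-.120,.084,-79.4 [-1.2  4.9 30.2] [ 0.001 -0.     0.   ]
```

Request:
{"op": "move_arm", "data": {
  "series": [
    {"grip":0,"xyz":[-1,5,0],"angular":[0,0,0]},
    {"grip":0,"xyz":[-1,5,2],"angular":[0,0,0]},
    {"grip":0,"xyz":[-1,5,5],"angular":[0,0,0]},
    {"grip":0,"xyz":[-1,5,9],"angular":[0,0,0]},
    {"grip":0,"xyz":[-1,5,13],"angular":[0,0,0]},
    {"grip":0,"xyz":[-1,5,17],"angular":[0,0,0]},
    {"grip":0,"xyz":[-1,5,21],"angular":[0,0,0]},
    {"grip":0,"xyz":[-1,5,25],"angular":[0,0,0]},
    {"grip":0,"xyz":[-1,5,28],"angular":[0,0,0]},
    {"grip":0,"xyz":[-1,5,30],"angular":[0,0,0]}
  ]
}}

```text
time_s: 20.55
tcp_pos: [0.5415, -0.1201, 0.0857]
ee_rot: [[0.185, -0.983, 0.001], [-0.983, -0.185, -0.001], [0.001, -0.001, -1.0]]
wrist_force: [-2.6, 0.9, 8.4]
gripper_width: 0.011
gripper_force: 4.5
```

Request:
{"op": "move_arm", "data": {
  "series": [
    {"grip":0,"xyz":[0,0,0],"angular":[0,0,0]},
    {"grip":0,"xyz":[0,0,0],"angular":[0,0,0]}
  ]
}}

```text
time_s: 20.75
tcp_pos: [0.5415, -0.1201, 0.0857]
ee_rot: [[0.185, -0.983, 0.001], [-0.983, -0.185, -0.0], [0.001, -0.001, -1.0]]
wrist_force: [-1.5, 1.0, 8.8]
gripper_width: 0.008
gripper_force: 4.1
```

```bash
python3 g.py .5418,-.120,.084,-79.4
```

```text
.5418,-.120,.084,-79.4 [-0.  -0.3  1.7] [-0.001 -0.001  0.001]
```

Request:
{"op": "move_arm", "data": {
  "series": [
    {"grip":0,"xyz":[0,0,1],"angular":[0,0,0]},
    {"grip":0,"xyz":[0,0,2],"angular":[0,0,0]},
    {"grip":0,"xyz":[0,0,2.5],"angular":[0,0,0]},
    {"grip":0,"xyz":[0,0,2.5],"angular":[0,0,0]}
  ]
}}

```text
time_s: 21.15
tcp_pos: [0.5415, -0.1201, 0.0843]
ee_rot: [[0.185, -0.983, 0.001], [-0.983, -0.185, -0.001], [0.001, -0.001, -1.0]]
wrist_force: [-4.2, 1.7, 13.1]
gripper_width: 0.002
gripper_force: 7.2
```

At the stop (13 N, TCP 84.3 mm). Holding for the catch.

Request:
{"op": "move_arm", "data": {
  "series": [
    {"grip":0,"xyz":[0,0,0.5],"angular":[0,0,0]},
    {"grip":0,"xyz":[0,0,0.5],"angular":[0,0,0]},
    {"grip":0,"xyz":[0,0,0.5],"angular":[0,0,0]},
    {"grip":0,"xyz":[0,0,0.5],"angular":[0,0,0]},
    {"grip":0,"xyz":[0,0,0.5],"angular":[0,0,0]},
    {"grip":0,"xyz":[0,0,0.5],"angular":[0,0,0]},
    {"grip":0,"xyz":[0,0,0.5],"angular":[0,0,0]},
    {"grip":0,"xyz":[0,0,0.5],"angular":[0,0,0]},
    {"grip":0,"xyz":[0,0,0.5],"angular":[0,0,0]},
    {"grip":0,"xyz":[0,0,0.5],"angular":[0,0,0]}
  ]
}}

```text
time_s: 22.15
tcp_pos: [0.5415, -0.1201, 0.0843]
ee_rot: [[0.185, -0.983, 0.001], [-0.983, -0.185, -0.001], [0.001, -0.001, -1.0]]
wrist_force: [-6.1, 1.6, 17.0]
gripper_width: 0.008
gripper_force: 8.4
```

Request:
{"op": "move_arm", "data": {
  "series": [
    {"grip":0,"xyz":[0,0,0],"angular":[0,0,0]},
    {"grip":0,"xyz":[0,0,0],"angular":[0,0,0]},
    {"grip":0,"xyz":[0,0,0],"angular":[0,0,0]},
    {"grip":0,"xyz":[0,0,0],"angular":[0,0,0]},
    {"grip":0,"xyz":[0,0,0],"angular":[0,0,0]},
    {"grip":0,"xyz":[0,0,0],"angular":[0,0,0]},
    {"grip":0,"xyz":[0,0,0],"angular":[0,0,0]},
    {"grip":0,"xyz":[0,0,0],"angular":[0,0,0]},
    {"grip":0,"xyz":[0,0,0],"angular":[0,0,0]},
    {"grip":0,"xyz":[0,0,0],"angular":[0,0,0]}
  ]
}}

```text
time_s: 23.15
tcp_pos: [0.5415, -0.1201, 0.0843]
ee_rot: [[0.185, -0.983, 0.001], [-0.983, -0.185, -0.001], [0.001, -0.001, -1.0]]
wrist_force: [-5.5, 2.5, 16.5]
gripper_width: 0.011
gripper_force: 8.4
```

Request:
{"op": "move_arm", "data": {
  "series": [
    {"grip":0,"xyz":[0,0,-1],"angular":[0,0,0]},
    {"grip":0,"xyz":[0,0,-2],"angular":[0,0,0]},
    {"grip":0,"xyz":[0,0,-4],"angular":[0,0,0]},
    {"grip":0,"xyz":[0,0,-6],"angular":[0,0,0]},
    {"grip":0,"xyz":[0,0,-20],"angular":[0,0,0]},
    {"grip":0,"xyz":[0,20,-50],"angular":[0,0,0]},
    {"grip":0,"xyz":[0,60,-80],"angular":[0,0,0]},
    {"grip":0,"xyz":[0,100,-90],"angular":[0,0,0]},
    {"grip":0,"xyz":[0,140,-90],"angular":[0,0,0]},
    {"grip":0,"xyz":[0,140,-90],"angular":[0,0,0]}
  ]
}}

```text
time_s: 24.15
tcp_pos: [0.3982, -0.1461, 0.1711]
ee_rot: [[0.182, -0.983, -0.003], [-0.983, -0.182, 0.001], [-0.002, 0.003, -1.0]]
wrist_force: [0.0, 0.1, 0.6]
gripper_width: 0.005
gripper_force: 0.0
```

```bash
python3 chk.py
```

```text
200 ......................................................######.......................
201 .......................................................#####.......................
202 .......................................................####........................
203 .......................................................#...........................
204 ...................................................................................
205 ...................................................................................
206 ...................................................................................
207 ......................................................##...........................
208 ......................................................##...........................
209 ..................................................#.#####..........................
210 .................................................#######...........................
211 .................................................#.................................
212 ........................................
[... 1719 characters left out ...]
 .......OOOO..............OO..................YYYYO.....................OY..........
233 .......OOOOOOOOOOOOOOOOOOOO..................YYYYYYYYYYYYYYYYYYYYYYYYYYYYY.........
234 .......YOOOOOOOOOOOOOOOOOOY..................YYYYYYYYYYYYYYYYYYYYYYYYYYYYY.........
235 .......YYYYYYYYYYYYYYYYYYY...................YYYYYYYYYYYYYYYYYYYYYYYYYYYY..........
236 ...................................................................................
237 ...................................................................................
238 ...................................................................................
239 ...................................................................................
```

```bash
python3 - <<'E'
from h import *; from station import r
for q in range(2):
    S=r.capture("side");I=S["img"].astype(int)
    a=cv2.imread("pics/side0.png")[:,:,::-1].astype(int)
    for J in(a,I):
        for n,m in(("red",(J[...,0]>110)&(J[...,1]<50)&(J[...,2]<60)),("pad",(J[...,2]>J[...,0]+80))):
            m=m.copy();m[:170]=0;m[235:]=0;m[:,:255]=0;m[:,290:]=0;v,u=np.nonzero(m);print(n,u.mean().round(2),v.mean().round(2),len(u))
E
```

```text
red 274.46 188.35 37
pad 269.55 221.17 121
red 274.12 187.2 40
pad 269.55 221.17 121
red 274.46 188.35 37
pad 269.55 221.17 121
red 274.19 186.95 37
pad 269.55 221.17 121
```

```bash
cat > kn.py <<'E'
from h import *; from station import r
I=r.capture("side")["img"].astype(int); a=cv2.imread("pics/side0.png")[:,:,::-1].astype(int)
for J in(a,I):
    w=np.clip(J[...,0]-2.*np.maximum(J[...,1],J[...,2]),0,None)[175:200,262:288]; w=w/w.max(); m=w>.3
    v,u=np.nonzero(m); print(u.mean()+262,v.mean()+175,m.sum(),v.min()+175,v.max()+175, (J[...,0][180:196,274]))
E
python3 kn.py
```

```text
274.3269230769231 188.73076923076923 52 185 193 [227 227 228 232 234 236 236 238 240 239 217 153 102  88  86  90]
274.5081967213115 189.08196721311475 61 185 194 [113 114 113 116 118 119 119 121 122 120 112  99  90  88  88  89]
```

The knob is back at its starting rows (185–194), the pad is exactly at its caught pixel, and both parts are seated. Handing in.

```bash
python3 -c "
from station import r; print(r.finish_job())"
```

```text
the job is handed in; nothing more can be done
None
```

The job is handed in, at about 24 s of the 67 s allowed: the heatsink and relay lie flat in their nests, and the catch holds the loaded carrier down with the arm clear. The tape roll, capacitor and solder paste tin were not touched.

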